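# Swing the bread board home into its spring catch

### The arm

A 6-joint arm with a two-finger parallel gripper is mounted at the origin on the work surface. World frame = base frame: x ahead of the robot, y to its left, z up, the work surface at z = 0. Lengths are in mm, angles in rad, forces in N, time in s.
With the tool pointing down it reaches from about 400 to 925 mm from the base axis. Payload 3.4 kg.
Tool frame: the origin (TCP) lies at the very end of the fingers, on their centre line; the grasp point (between the pads) lies 19 mm behind it; z points along the fingers, y is the direction in which the jaws open and shut (so a half turn about z gives the same grasp; the last joint's range is limited). The gripper opens to 85 mm and grips with 20 to 120 N. Pads are 22 mm wide; open, the fingers measure 114 mm over their backs; the gripper's body (76 mm by 85 mm) begins 54 mm behind the grasp point. The pads swing forward as they close: fully open they stand 13 mm farther back than shut.
Start: joints at [-1.327, 0.307, 1.506, -0, 1.328, -0.073], TCP at [179.651, -546.22, 231.305] pointing down, gripper open.
Joint ranges: [-3.12, 3.12], [-1.05, 2.28], [0.14, 2.33], [-1.42, 4.57], [0.1, 2.73], [-2.68, 2.68]. Speed limits (rad/s): [2.57, 2.57, 3.14, 3.14, 3.14, 3.14].

### API

Orientations are given as a unit quaternion [w, x, y, z].
In Python, from plant import manip gives the robot as it stands.
- The arm moves only by the tool drive_tool, never from a script. Its argument "rows" is text: rows parted by semicolons, each of 7 numbers parted by spaces: the gripper's target within -1 to 1 (shut at 1, half-way at 0, fully open at -1), then the shift along the tool's x, y, z in m, then the turn, a rotation vector about the tool's x, y, z in rad. In form: gripper tx ty tz rx ry rz; .... A call has 1 to 12 rows; each row shifts and turns the commanded pose from where the row before left it, along the tool's axes as they then stand; what a row does not reach is not made up. A row lasts 1/12 s, in which the tool goes at most 41.7 mm and 7.16 degrees, less where a joint would pass 70% of its speed; a pose out of reach is approached as far as the arm can. A call with a gripper value outside its range is refused whole. The fingers move at their own pace and stop on an object; "newtons" is the grip in N (left out, the last holds). Time passes only in rows, so rows that do not move let the fingers close. It gives the time, the measured TCP pose, the force and the opening at its end, in the units of the state.
- manip.sense(): the state, without advancing time (a new reading comes with each control period).
- manip.capture(name): name is "scene" or "top" or "wrist"; returns the picture (420x560x3 uint8, blue, green, red); there is no depth.
- manip.camera_info(name): a dict with "camera_matrix" (3x3 intrinsics, pixels), "extrinsics" (4x4, takes a point from world to camera coordinates). Camera axes: x right, y up, looking along -z (the intrinsics and any distortion apply to the point x, -y, -z); pixel columns grow to the right and rows downward; lengths in mm; the calibration is good to about 2 mm. A picture is of the moment at which its call begins: read the wrist's pose just before it. camera_info takes no time and is no camera call; for the wrist camera it gives the pose at the moment of the call.
- manip.sign_off(): hands the job in, once; it reports no verdict.
The state is a dict: "time": time; "joint_pos": joint angles; "qd": joint speeds; "effort": joint torques, N m; "tool_pos": TCP position; "ee_rot": TCP orientation; "force": force on the tool from outside, world axes, zero at the start; "torque": the same for the moment, N m; "gripper_width": opening from 0.0 (shut) to 1.0 (fully open).
Only numpy, scipy, OpenCV 4.12 (cv2) and the standard library are available. Lean on these libraries where they do the work, as an engineer would, in place of code of your own. Each camera call takes 0.05 s, during which the arm holds its last target. There are 200 camera calls.

### The job

Park the narrow wooden bread board in its holder at the back of the sink ledge: slide it lengthwise along the ledge until its heel sits against the end wall of the heel pocket, then, leaving the heel in the pocket as the pivot, push near the other end to swing the board back past the sprung catch until the catch snaps out in front of it. Keep the board down on the ledge, push gently (the fingers never bear on it with more than about 15 N, and how far back the catch and bumper are set has to be felt), leave the mug, bowl, ladle, sieve and spoon where they are, and let go at the end.

Things in the scene. Friction and masses are not known exactly. Their poses are not given: they have to be found in the camera images.
- board: narrow plain wooden bread board, 320 mm long (y), 64 wide (x), 24 thick, 0.24 to 0.43 kg, loose, flat on the ledge. Origin: centre of its underside. Heel: +y end; free end (dark hanging hole): -y; front edge, to be pushed: the -x long edge. At the start it lies 0.39 to 0.44 rad skew to its parked direction, free end towards the robot, heel 25 to 65 mm short of the end wall.
- board_heel (a point): corner of the board between heel end and front edge, at (-32, +160, +12) mm in the board's frame; axes as the board's. It is the corner that meets the end wall first.
- rest: fixed steel heel pocket, 36 mm high; frame z = 0 on the ledge, x back away from the robot, y towards the end wall. End wall face at y = 0 (x -95 to +20 mm), back block face at x = 0 (y -50 to 0), flared back to (16, -76). Slid in skew, the board's heel corner belongs at about (-60, 0) mm. Parked, the board's y lies along this y within about 0.07 rad, heel corner near (-70, 0), rear edge near x = 0.
- post (a point): centre of the foot of the heel pocket's round pivot post, 12 mm thick, 42 mm high, at (-80, -18) mm in the rest's frame, axes as the rest's. The board's heel goes between the post and the back block, 74 mm apart along x; its front edge levers on the post as it swings.
- bumper_nominal (a point): point at (-3, -298, 13) mm in the rest's frame, axes as the rest's: where a 20 mm rubber bumper meets the board's rear edge at the keeper's zero setting. The real keeper (unmeasured) stands anywhere from 17 mm nearer the robot to 10 mm farther, along x. Bumper spring 1.2 N/mm, 5 mm travel, then solid; squeezed 0 to 3 mm when the catch snaps out.
- catch_nominal (a point): point at (-67.5, -315, 13) mm in the rest's frame, axes as the rest's: tip of the catch nose at zero keeper setting (moves with the bumper). Flat side towards +x, which the board's front edge must pass; ramp from the tip to (-99, -332). Keeper housing, 34 mm high, behind it: y -352 to -377, x -86 to +25 mm.
- catch (a joint): travel of the sprung catch nose, m: 0 out (at rest, also when it has snapped out in front of the parked board), up to 0.020 when pushed aside by the board's end. The swinging board meets it at 0.25 to 0.35 rad skew and pushes it 5 to 12 mm aside until it passes. Spring 0.6 N rising to about 1.6 N; its nose is slippery.
- mug: white ceramic mug, 80 mm wide, 90 mm high, origin under its centre; leave alone
- ramekin: small white ceramic bowl, 64 mm wide, 40 mm high, about 30 mm behind the parked board's middle, origin under its centre; leave alone
- ladle: steel ladle lying on the ledge, bowl 86 mm wide and 42 mm high at its origin, handle 250 mm towards its -x; leave alone
- sieve: plastic sieve, bowl 124 mm wide and 45 mm high at its origin, handle 190 mm towards its -x; leave alone
- spoon: wooden spoon, 240 mm long along its x; leave alone
Things that resemble listed ones, but are neither listed nor needed, are in the scene too. Leave any blue, purple or red look-alike of the part that bears catch alone.

How it is judged:
By the outcome, as a careful person would: the job done as asked, in the order asked, and still so for the second after the job is handed in, with the robot touching nothing.
It also fails if it takes over 70 s, if anything falls off the work surface, if the arm or the gripper's body presses on something with over 40 N, if the wrist force passes 120 N, or if a joint passes its speed limit or range.

## Working session

There is one attempt and no reset: what is moved stays moved. The work goes in short steps, Python scripts to look and compute and a tool call to move; the robot and the scene stay as the last step left them, time stands still between calls to the robot, and variables do not carry over. Pictures are saved under pics/ and viewed, about 8 in all and at most 12, crops included, and the job is handed in when it is done.

Besides the shell and the picture viewer there is one more tool, called as name(argument=value, ...), one argument or row to a line, values as JSON. drive_tool: Moves the arm, as the interface text tells. Its arguments: {"type":"object","properties":{"rows":{"type":"string"},"newtons":{"type":"number"}},"required":["rows"]}

```bash
ls; mkdir -p pics; python3 - <<'E'
from plant import manip
import cv2
s=manip.sense();print(s)
for n in("scene","top"):
    i=manip.camera_info(n);print(n,i["camera_matrix"],i["extrinsics"],[k for k in i])
    cv2.imwrite(f"pics/{n}0.png",manip.capture(n))
E
```

```text
pics
{'time': 0.0, 'joint_pos': array([-1.32649881e+00,  3.07576443e-01,  1.50766938e+00,  2.77737553e-05,
        1.32839828e+00, -7.34613417e-02]), 'qd': array([-7.24208409e-04,  7.29977275e-04, -5.46220744e-04,  1.29678130e-04,
        1.81917724e-05, -1.32048394e-04]), 'effort': array([-3.51177650e-04, -4.57551777e+01, -2.51914126e+01, -1.62675019e-04,
        1.34491190e-02,  2.26626526e-06]), 'tool_pos': array([ 179.49097429, -545.53614719,  230.38058228]), 'ee_rot': array([-1.02313415e-03,  9.87405201e-01,  1.58208462e-01, -7.40805477e-05]), 'force': array([ 0.28040266,  0.03792081, -0.12446851]), 'torque': array([-0.03798225,  0.00261776, -0.00097759]), 'gripper_width': 0.9981525734717029}
scene [[404.50203092   0.         272.8280695 ]
 [  0.         404.50203092 207.53969173]
 [  0.           0.           1.        ]] [[ 7.92572764e-01  6.09723972e-01 -8.06793153e-03 -5.66500396e+02]
 [-4.91197635e-01  6.46230002e-01  5.84047659e-01  7.95756705e+01]
 [ 3.61321598e-01 -4.58937319e-01  8.11679272e-01 -1.55938888e+03]
 [ 0.00000000e+00  0.00000000e+00  0.00000000e+00  1.00000000e+00]] ['camera_matrix', 'extrinsics']
top [[506.96771362   0.         281.39125356]
 [  0.         506.96771362 208.3946487 ]
 [  0.           0.           1.        ]] [[ 2.67361933e-02 -9.99632652e-01  4.44270960e-03  2.13080407e+02]
 [ 9.81562040e-01  2.70938075e-02  1.89213867e-01 -5.68064725e+02]
 [-1.89264729e-01 -6.98063415e-04  9.81925850e-01 -1.58804540e+03]
 [ 0.00000000e+00  0.00000000e+00  0.00000000e+00  1.00000000e+00]] ['camera_matrix', 'extrinsics']
```

View pics/top0.png

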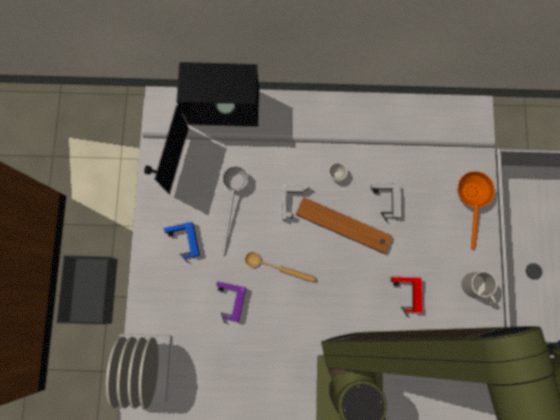

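View pics/scene0.png

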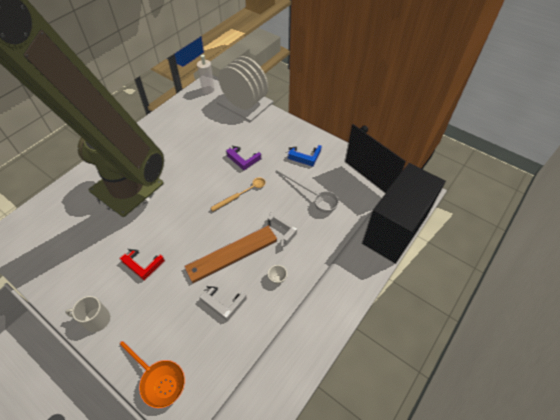

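The top view shows the board from heel (302,207) to hole end (385,243), with the heel pocket at about (292,202) and the ramekin at (338,173). 
Candidates for the keeper are grey (390,200), blue (185,240), purple (232,300) and red (410,293). The description picks grey, and I'll check that in a close crop.

```bash
python3 - <<'E'
import cv2
a=cv2.imread("pics/top0.png")[160:265,260:420];a=cv2.resize(a,None,fx=5,fy=5,interpolation=cv2.INTER_CUBIC)
cv2.imwrite("pics/c_top.png",a)
a=cv2.imread("pics/scene0.png")[205:330,170:320];a=cv2.resize(a,None,fx=4.8,fy=4.8,interpolation=cv2.INTER_CUBIC)
cv2.imwrite("pics/c_sc.png",a)
E
```

```text
(no output)
```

View pics/c_top.png

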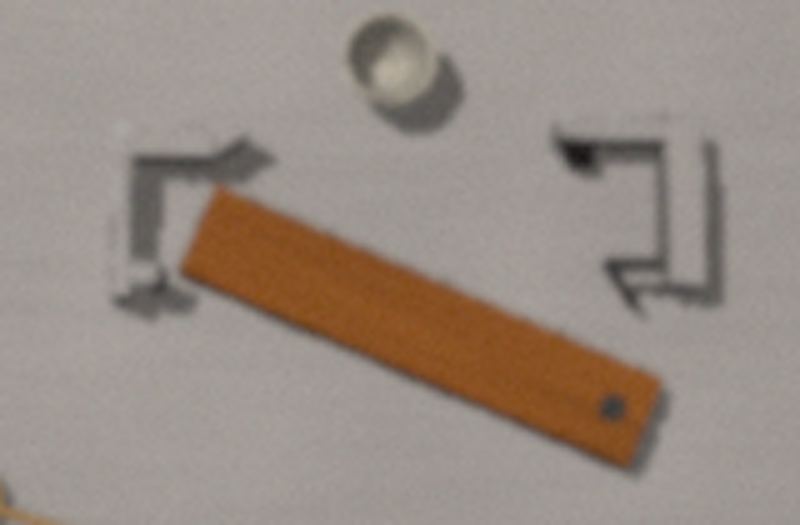

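View pics/c_sc.png

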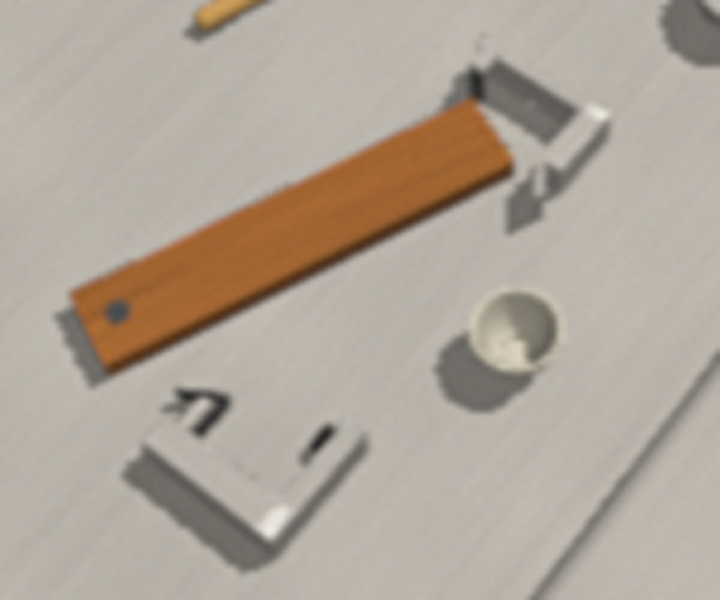

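The crops confirm the grey keeper: bumper at about (372,190) and nose at about (382,213) in the top picture, mouth facing the board. The post is near (289,217). Next I'll measure coarsely, then look closer with the wrist camera.

```bash
cat > h.py <<'E'
import numpy as np, cv2
from plant import manip
from scipy.spatial.transform import Rotation as R
def ray(info,px,z):
    K,E=np.array(info["camera_matrix"]),np.array(info["extrinsics"])
    px=np.atleast_2d(px).astype(float)
    d=np.c_[(px-K[:2,2])/K[0,0],np.ones(len(px))]*[1,-1,-1]
    d=d@E[:3,:3]; c=-E[:3,:3].T@E[:3,3]
    return c+d*((z-c[2])/d[:,2])[:,None]
def proj(info,P):
    K,E=np.array(info["camera_matrix"]),np.array(info["extrinsics"])
    p=np.atleast_2d(P)@E[:3,:3].T+E[:3,3]; p=p*[1,-1,-1]
    return (p[:,:2]/p[:,2:])*K[0,0]+K[:2,2]
def board(img,info,z=24):
    h=cv2.cvtColor(img,cv2.COLOR_BGR2HSV)
    m=cv2.inRange(h,(5,120,50),(18,255,255))
    m=cv2.morphologyEx(m,cv2.MORPH_OPEN,np.ones((5,5)))
    best=None
    for c in cv2.findContours(m,cv2.RETR_EXTERNAL,cv2.CHAIN_APPROX_NONE)[0]:
        if cv2.contourArea(c)<300: continue
        P=ray(info,c[:,0],z)[:,:2]
        (cx,cy),(w,l),a=cv2.minAreaRect(P.astype(np.float32))
        if w>l: w,l,a=l,w,a+90
        if best is None or abs(l-320)<abs(best[3]-320):
            a=(a+90)%180-90
            best=(cx,cy,w,l,np.radians(a),c)
    return best   # yaw: board y axis = (-sin a, cos a)
def heel(b):
    cx,cy,_,_,a=b[:5]; c,s=np.cos(a),np.sin(a)
    return np.array([cx-32*c-160*s, cy-32*s+160*c])
E
python3 - <<'E'
from h import *
for n in("top","scene"):
    b=board(cv2.imread(f"pics/{n}0.png"),manip.camera_info(n)); print(n,np.round(b[:5],3),heel(b))
t=manip.camera_info("top")
def cr(x,y): return (260+x/5,160+y/5)
for nm,p,z in [("end wall inner edge x back",cr(133,158),36),("endwall front",cr(133,258),36),("back block",cr(210,160),36),("flare",cr(255,130),36),("post top",cr(155,270),42),("nose tip",cr(608,263),25),("bumper",cr(560,130),25),("housing in back",cr(663,143),34),("housing in front",cr(663,270),34),("ramekin",cr(390,60),40)]:
    print(nm,ray(t,p,z).round(1))
i=manip.camera_info("wrist");E=i["extrinsics"];s=manip.sense()
c=-E[:3,:3].T@E[:3,3];q=s["ee_rot"];T=R.from_quat([q[1],q[2],q[3],q[0]])
print(i["camera_matrix"],"cam in tool",T.inv().apply(c-s["tool_pos"]),"view dir",T.inv().apply(-E[2,:3]),T.as_matrix().round(3))
E
```

```text
top [ 5.18447e+02  2.34780e+01  6.25280e+01  3.16238e+02 -3.89000e-01] [549.46701281 183.67040303]
scene [ 5.24918e+02  2.02780e+01  6.87750e+01  3.16894e+02 -3.92000e-01] [556.53701675 180.35335019]
end wall inner edge x back [[622.3 212.8  36. ]]
endwall front [[555.3 211.1  36. ]]
back block [[622.4 162.   36. ]]
flare [[643.5 132.7  36. ]]
post top [[546.6 196.7  42. ]]
nose tip [[ 562.6 -101.9   25. ]]
bumper [[651.8 -70.9  25. ]]
housing in back [[ 642.6 -137.3   34. ]]
housing in front [[ 557.2 -136.1   34. ]]
ramekin [[692.7  44.2  40. ]]
[[345.66821943   0.         287.88703882]
 [  0.         345.66821943 205.69762927]
 [  0.           0.           1.        ]] cam in tool [  80.26017391    0.2838568  -141.96797226] view dir [-0.31356755  0.00097186  0.9495654 ] [[ 0.95   0.312 -0.   ]
 [ 0.312 -0.95   0.002]
 [ 0.    -0.002 -1.   ]]
```

drive_tool(
  rows="0.3 0.021 -0.019 0 0 0 0;0.3 0.021 -0.019 0 0 0 0;0.3 0.021 -0.019 0 0 0 0;0.3 0.021 -0.019 0 0 0 0;0.3 0.021 -0.019 0 0 0 0;0.3 0.021 -0.019 0 0 0 0;0.3 0.021 -0.019 0 0 0 0;0.3 0.021 -0.019 0 0 0 0;0.3 0.021 -0.019 0 0 0 0;0.3 0.021 -0.019 0 0 0 0;0.3 0.021 -0.019 0 0 0 0;0.3 0.021 -0.019 0 0 0 0",
)

```text
time: 1.1
tool_pos: [348.0, -249.4, 231.1]
ee_rot: [-0.0, 0.987, 0.158, -0.0]
force: [0.5, -0.7, 0.2]
gripper_width: 0.347
```

drive_tool(
  rows="0.3 0.021 -0.019 0 0 0 0;0.3 0.021 -0.019 0 0 0 0;0.3 0.021 -0.019 0 0 0 0;0.3 0.021 -0.019 0 0 0 0;0.3 0.021 -0.019 0 0 0 0;0.3 0.021 -0.019 0 0 0 0;0.3 0.021 -0.019 0 0 0 0;0.3 0.021 -0.019 0 0 0 0.107;0.3 0.021 -0.019 0 0 0 0.107;0.3 0.021 -0.019 0 0 0 0.107;0.3 0 0 0 0 0 0;0.3 0 0 0 0 0 0",
)

```text
time: 2.1
tool_pos: [495.7, -8.9, 230.8]
ee_rot: [0.0, 1.0, 0.0, -0.0]
force: [-1.0, 0.2, 0.5]
gripper_width: 0.353
```

```bash
python3 - <<'E'
from h import *
s=manip.sense();i=manip.camera_info("wrist");im=manip.capture("wrist")
cv2.imwrite("pics/w1.png",im);np.save("w1E.npy",i["extrinsics"])
b=board(im,i);print(np.round(b[:5],3),heel(b),s["tool_pos"],s["gripper_width"],s["time"])
cv2.imwrite("pics/w1b.png",cv2.resize(im,(800,600),interpolation=cv2.INTER_CUBIC))
E
```

```text
[ 5.20537e+02  2.09320e+01  6.47550e+01  3.16651e+02 -3.89000e-01] [551.61768434 181.11269167] [495.73835051  -8.94576402 230.79302014] 0.3529538811341139 2.1
```

View pics/w1b.png

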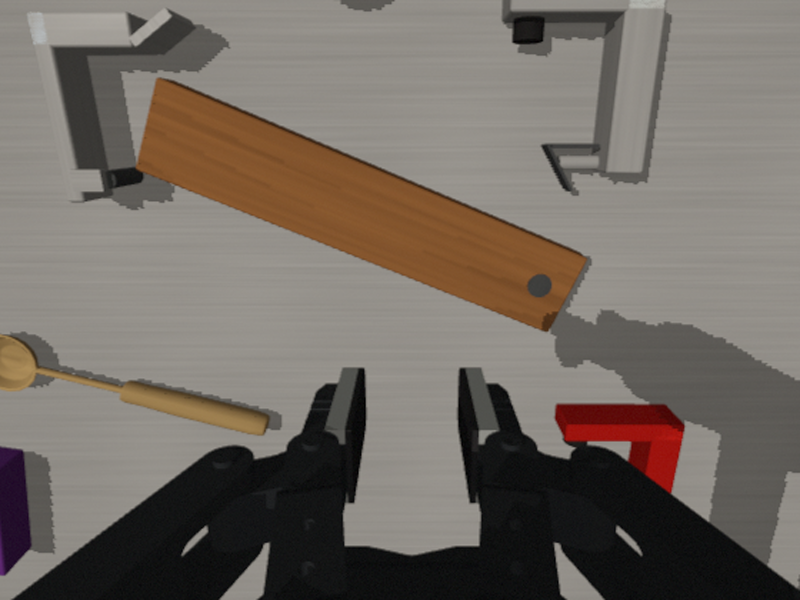

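The view shows the board's heel corner at (138,170), the end wall's inner top edge from (47,45) to about (85,170), and the back block edge from (47,45) to (133,45). The post is at (125,178), the nose tip at (545,146), the bumper face at (528,43) and the board's hole at (539,285).

```bash
python3 - <<'E'
from h import *
i=dict(manip.camera_info("wrist"));i["extrinsics"]=np.load("w1E.npy")
f=560/800
for nm,p,z in [("wall-block inner corner top",(47,45),36),("block end top",(133,45),36),("wall front inner top",(85,170),36),("post",(125,178),30),("nose tip",(543,145),25),("nose lo",(543,145),18),("ramp end",(570,190),25),("bumper face L",(514,43),20),("bumper R",(543,43),20),("board rear-free corner",(588,258),24),("board front-free",(545,331),24),("heel front",(137,170),24),("housing inner front",(608,170),34),("housing inner",(621,12),34)]:
    print(nm,ray(i,np.array(p)*f,z).round(1))
E
```

```text
wall-block inner corner top [[626.  214.5  36. ]]
block end top [[626.1 161.6  36. ]]
wall front inner top [[551.3 206.6  36. ]]
post [[545.5 184.5  30. ]]
nose tip [[566.9 -98.4  25. ]]
nose lo [[ 566.8 -100.2   18. ]]
ramp end [[ 537.1 -119.7   25. ]]
bumper face L [[629.7 -75.7  20. ]]
bumper R [[629.7 -94.4  20. ]]
board rear-free corner [[ 488.3 -138.    24. ]]
board front-free [[ 431.  -111.7   24. ]]
heel front [[550.4 178.6  24. ]]
housing inner front [[ 551.2 -140.9   34. ]]
housing inner [[ 644.6 -137.    34. ]]
```

Rest origin ≈ (626, 214), yaw ≈ 0. The heel lands at about (-61, 0) after a ~36 mm slide, which matches the description. The keeper is about +7 mm back. I'll push the end face with both fingers part open, for two contacts.

drive_tool(
  rows="0.3 -0.0104 0.031 0 0 0 0;0.3 -0.0104 0.031 0 0 0 0;0.3 -0.0104 0.031 0 0 0 0;0.3 -0.0104 0.031 0 0 0 0;0.3 -0.0104 0.031 0 0 0 0;0.3 0 0 0 0 0 -0.118;0.3 0 0 0 0 0 -0.118;0.3 0 0 0 0 0 -0.118;0.3 0 0 0 0 0 -0.118;0.3 0 0 0 0 0 -0.118;0.3 0 0 0 0 0 -0.118;0.3 0 0 0 0 0 -0.118",
)

```text
time: 3.15
tool_pos: [441.2, -165.5, 231.1]
ee_rot: [-0.0, 0.916, 0.402, -0.001]
force: [-0.2, -0.3, -0.2]
gripper_width: 0.351
```

drive_tool(
  rows="0.3 0 0 0 0 0 -0.118;0.3 0 0 0 0 0 -0.118;0.3 0 0 0 0 0 -0.118;0.3 0 0 0.03 0 0 0;0.3 0 0 0.03 0 0 0;0.3 0 0 0.03 0 0 0;0.3 0 0 0.03 0 0 0;0.3 0 0 0 0 0 0;0.3 0 0 0 0 0 0;0.3 0 0 0 0 0 0",
)

```text
time: 3.98
tool_pos: [443.1, -165.6, 112.4]
ee_rot: [0.001, 0.832, 0.555, 0.0]
force: [-0.4, -0.9, 0.2]
gripper_width: 0.351
```

```bash
cat >> h.py <<'E'
def rel(target):
    s=manip.sense();q=s["ee_rot"];T=R.from_quat([q[1],q[2],q[3],q[0]])
    print("t",round(s["time"],2),"tcp",s["tool_pos"].round(1),"F",s["force"].round(1),"w",round(s["gripper_width"],3),"x_t",T.as_matrix()[:,0].round(3))
    print("shift tool",T.inv().apply(np.array(target)-s["tool_pos"]).round(1))
E
python3 - <<'E'
from h import *
rel([444,-163.5,6])
b=board(manip.capture("top"),manip.camera_info("top"));print(np.round(b[:5],3))
E
```

```text
t 3.98 tcp [ 443.1 -165.6  112.4] F [-0.4 -0.9  0.2] w 0.351 x_t [ 0.384  0.923 -0.   ]
shift tool [ 2.300e+00 -1.000e-01  1.064e+02]
[ 5.18372e+02  2.34690e+01  6.22310e+01  3.16375e+02 -3.94000e-01]
```

drive_tool(
  rows="0.3 0 0 0.02 0 0 0;0.3 0 0 0.02 0 0 0;0.3 0 0 0.02 0 0 0;0.3 0 0 0.02 0 0 0;0.3 0 0 0.015 0 0 0;0.3 0 0 0.01 0 0 0;0.3 0 0 0 0 0 0;0.3 0 0 0 0 0 0",
)

```text
time: 4.7
tool_pos: [444.0, -165.4, 7.4]
ee_rot: [0.001, 0.832, 0.555, 0.001]
force: [0.2, -0.1, 0.4]
gripper_width: 0.347
```

drive_tool(
  rows="0.3 0.005 0 0 0 0 0;0.3 0.005 0 0 0 0 0;0.3 0.004 0 0 0 0 0;0.3 0.003 0 0 0 0 0;0.3 0.002 0 0 0 0 0;0.3 0.002 0 0 0 0 0;0.3 0.001 0 0 0 0 0;0.3 0 0 0 0 0 0",
)

```text
time: 5.37
tool_pos: [451.4, -144.2, 6.3]
ee_rot: [-0.0, 0.832, 0.555, -0.0]
force: [-0.2, -0.1, 0.2]
gripper_width: 0.351
```

drive_tool(
  rows="0.3 0.001 0 0 0 0 0;0.3 0.001 0 0 0 0 0;0.3 0.001 0 0 0 0 0;0.3 0.001 0 0 0 0 0;0.3 0.001 0 0 0 0 0;0.3 0.001 0 0 0 0 0",
)

```text
time: 5.87
tool_pos: [453.6, -138.9, 6.3]
ee_rot: [-0.0, 0.832, 0.555, -0.0]
force: [0.5, 0.3, 0.6]
gripper_width: 0.349
```

drive_tool(
  rows="0.3 0.001 0 0 0 0 0;0.3 0.001 0 0 0 0 0;0.3 0.001 0 0 0 0 0;0.3 0.001 0 0 0 0 0;0.3 0.001 0 0 0 0 0;0.3 0.001 0 0 0 0 0;0.3 0.001 0 0 0 0 0;0.3 0.001 0 0 0 0 0",
)

```text
time: 6.53
tool_pos: [456.7, -131.6, 6.3]
ee_rot: [0.0, 0.832, 0.555, -0.0]
force: [-1.3, -2.7, 1.0]
gripper_width: 0.349
```

drive_tool(
  rows="0.3 0.001 0 0 0 0 0;0.3 0.001 0 0 0 0 0;0.3 0.001 0 0 0 0 0;0.3 0.001 0 0 0 0 0;0.3 0.001 0 0 0 0 0;0.3 0.001 0 0 0 0 0;0.3 0.001 0 0 0 0 0;0.3 0.001 0 0 0 0 0",
)

```text
time: 7.2
tool_pos: [459.8, -124.1, 6.3]
ee_rot: [-0.0, 0.832, 0.555, -0.0]
force: [-0.7, -1.4, 0.2]
gripper_width: 0.353
```

```bash
python3 - <<'E'
from h import *
rel([444,-163.5,6])
for n in("top","wrist"):
    i=manip.camera_info(n);b=board(manip.capture(n),i);print(n,np.round(b[:5],3),heel(b))
E
```

```text
t 7.2 tcp [ 459.8 -124.1    6.3] F [-0.7 -1.4  0.2] w 0.353 x_t [ 0.384  0.923 -0.   ]
shift tool [-42.5   0.6   0.3]
top [ 5.28339e+02  4.54320e+01  6.28870e+01  2.94490e+02 -3.98000e-01] [560.80479949 205.33758706]
wrist [ 4.8212e+02 -6.8575e+01  6.2296e+01  9.5920e+01 -3.9500e-01] [514.0737949   91.43398452]
```

drive_tool(
  rows="0.3 0.0015 0 0 0 0 0;0.3 0.0015 0 0 0 0 0;0.3 0.0015 0 0 0 0 0;0.3 0.0015 0 0 0 0 0;0.3 0.0015 0 0 0 0 0;0.3 0.0015 0 0 0 0 0;0.3 0.0015 0 0 0 0 0;0.3 0.0015 0 0 0 0 0;0.3 0.001 0 0 0 0 0;0.3 0.001 0 0 0 0 0",
)

```text
time: 8.13
tool_pos: [465.1, -111.1, 6.3]
ee_rot: [-0.0, 0.832, 0.555, -0.0]
force: [-0.3, -2.6, 0.6]
gripper_width: 0.351
```

drive_tool(
  rows="0.3 0.0005 0 0 0 0 0;0.3 0.0005 0 0 0 0 0;0.3 0.0005 0 0 0 0 0;0.3 0.0005 0 0 0 0 0;0.3 0.0005 0 0 0 0 0;0.3 0.0005 0 0 0 0 0",
)

```text
time: 8.63
tool_pos: [466.3, -108.5, 6.3]
ee_rot: [-0.0, 0.832, 0.555, -0.0]
force: [-1.3, -2.4, -0.2]
gripper_width: 0.352
```

drive_tool(
  rows="0.3 0.0005 0 0 0 0 0;0.3 0.0005 0 0 0 0 0;0.3 0.0005 0 0 0 0 0",
)

```text
time: 8.88
tool_pos: [466.9, -107.0, 6.3]
ee_rot: [-0.0, 0.832, 0.555, 0.0]
force: [-0.4, -1.9, 0.0]
gripper_width: 0.348
```

Still sliding at about 2 N, with a few mm left.

drive_tool(
  rows="0.3 0.0005 0 0 0 0 0;0.3 0.0005 0 0 0 0 0;0.3 0.0005 0 0 0 0 0",
)

```text
time: 9.13
tool_pos: [467.5, -105.6, 6.3]
ee_rot: [-0.0, 0.832, 0.555, 0.0]
force: [-1.1, -1.6, 0.1]
gripper_width: 0.349
```

drive_tool(
  rows="0.3 0.0005 0 0 0 0 0;0.3 0.0005 0 0 0 0 0;0.3 0.0005 0 0 0 0 0",
)

```text
time: 9.38
tool_pos: [467.8, -104.9, 6.3]
ee_rot: [0.0, 0.832, 0.555, -0.0]
force: [-3.3, -7.9, -0.2]
gripper_width: 0.349
```

```bash
python3 - <<'E'
from h import *
rel([444,-163.5,6])
im=manip.capture("top");i=manip.camera_info("top");b=board(im,i);print(np.round(b[:5],3))
P=ray(i,b[5][:,0],24)[:,:2];u=np.array([.384,.923]);print("max along",(P@u).max(),"max y",P[P[:,1].argmax()],"max x",P[P[:,0].argmax()])
E
```

```text
t 9.38 tcp [ 467.8 -104.9    6.3] F [-3.3 -7.9 -0.2] w 0.349 x_t [ 0.383  0.924 -0.001]
shift tool [-63.3   0.4   0.4]
[ 5.36441e+02  6.59340e+01  6.38650e+01  2.95032e+02 -4.06000e-01]
max along 414.19713167499896 max y [579.81903151 206.93848893] max x [617.92951261 174.68299   ]
```

Force rose to 8.6 N at the predicted heel position (≈(564,213)), so the heel is against the end wall. I'll back off, lift, close the fingers and move to the front edge.

drive_tool(
  rows="0.3 -0.005 0 0 0 0 0;0.3 -0.015 0 0 0 0 0;0.3 0 0 -0.03 0 0 0;0.3 0 0 -0.03 0 0 0;1 0 0 -0.03 0 0 0;1 0.015 -0.0138 -0.02 0 0 0;1 0.015 -0.0138 0 0 0 0;1 0.015 -0.0138 0 0 0 0;1 0.015 -0.0138 0 0 0 0;1 0.015 -0.0138 0 0 0 0;1 0 0 0 0 0 0;1 0 0 0 0 0 0",
  newtons=20,
)

```text
time: 10.43
tool_pos: [425.0, -26.2, 116.4]
ee_rot: [-0.0, 0.831, 0.556, 0.0]
force: [0.7, -0.1, -0.1]
gripper_width: 0.002
```

```bash
python3 - <<'E'
from h import *
rel([425.7,-26.9,6])
i=manip.camera_info("wrist");im=manip.capture("wrist")
cv2.imwrite("pics/w2b.png",cv2.resize(im,(800,600),interpolation=cv2.INTER_CUBIC));np.save("w2E.npy",i["extrinsics"])
it=manip.camera_info("top");it_im=manip.capture("top")
cv2.imwrite("pics/t2.png",it_im)
for n,a,j in(("w",im,i),("t",it_im,it),("s",manip.capture("scene"),manip.camera_info("scene"))):
    b=board(a,j);print(n,np.round(b[:5],3),heel(b))
E
```

```text
t 10.43 tcp [425.  -26.2 116.4] F [ 0.7 -0.1 -0.1] w 0.002 x_t [0.382 0.924 0.   ]
shift tool [ -0.4   0.9 110.4]
w [ 5.04875e+02 -1.16480e+01  6.32430e+01  1.75893e+02 -3.94000e-01] [536.68275854 148.39015793]
t [ 5.43349e+02  8.09490e+01  6.39210e+01  2.61912e+02 -4.02000e-01] [576.50187962 240.71419962]
s [ 5.37025e+02  5.24340e+01  7.08930e+01  3.18037e+02 -3.93000e-01] [568.71589039 212.49587303]
```

View pics/w2b.png

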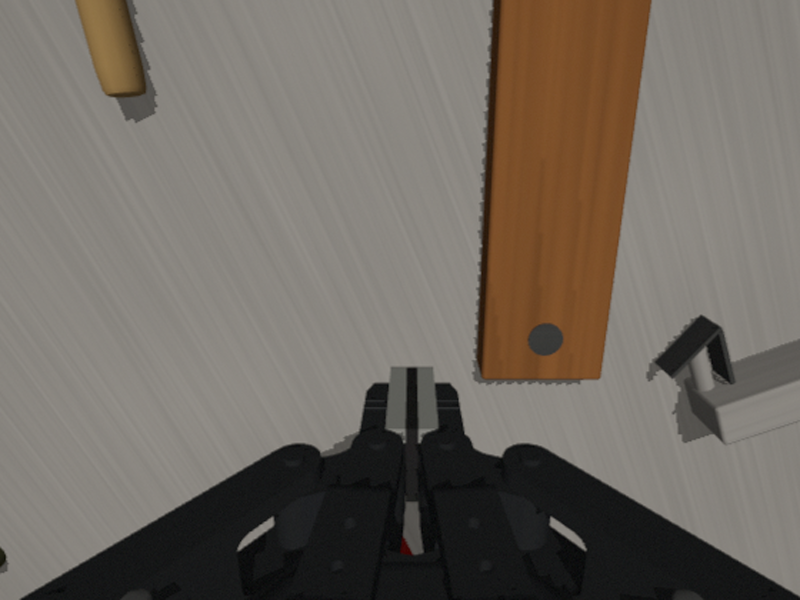

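Wrist view: the board's free end is at (485–600,378) with the hole at (545,340), the catch nose at (710,325) undisturbed, and the closed fingers (412,370) in clear space off the front edge. From the scene camera's before/after the heel moved (12,32) mm to ≈(564,213), at the wall. Now I'll descend and approach the front edge.

drive_tool(
  rows="1 0 0 0.02 0 0 0;1 0 0 0.02 0 0 0;1 0 0 0.02 0 0 0;1 0 0 0.02 0 0 0;1 0 0 0.015 0 0 0;1 0 0 0.01 0 0 0;1 0 0 0.004 0 0 0;1 0 0 0 0 0 0;1 0 0 0 0 0 0",
)

```text
time: 11.33
tool_pos: [425.9, -27.5, 7.3]
ee_rot: [0.0, 0.832, 0.555, 0.0]
force: [1.5, -0.3, 0.8]
gripper_width: 0.001
```

drive_tool(
  rows="1 0 0.003 0 0 0 0;1 0 0.003 0 0 0 0;1 0 0.002 0 0 0 0;1 0 0.002 0 0 0 0;1 0 0.002 0 0 0 0;1 0 0.001 0 0 0 0;1 0 0.001 0 0 0 0;1 0 0.001 0 0 0 0;1 0 0.001 0 0 0 0;1 0 0.001 0 0 0 0",
)

```text
time: 12.17
tool_pos: [441.0, -33.5, 7.3]
ee_rot: [-0.0, 0.832, 0.555, -0.0]
force: [-0.5, 0.4, -0.2]
gripper_width: -0.0
```

drive_tool(
  rows="1 0 0.001 0 0 0 0;1 0 0.001 0 0 0 0;1 0 0.001 0 0 0 0;1 0 0.001 0 0 0 0;1 0 0.001 0 0 0 0;1 0 0.001 0 0 0 0",
)

```text
time: 12.67
tool_pos: [446.6, -35.9, 7.3]
ee_rot: [-0.0, 0.832, 0.555, -0.0]
force: [-0.8, 1.0, 0.1]
gripper_width: 0.001
```

drive_tool(
  rows="1 0.0001 0.001 0 0 0 0;1 0.0001 0.001 0 0 0 0;1 0.0001 0.001 0 0 0 0;1 0.0001 0.001 0 0 0 0;1 0.0002 0.0015 0 0 0 -0.005;1 0.0002 0.0015 0 0 0 -0.005",
)

```text
time: 13.17
tool_pos: [453.5, -37.9, 7.3]
ee_rot: [-0.0, 0.829, 0.559, -0.0]
force: [-1.8, -1.0, -0.4]
gripper_width: 0.003
```

drive_tool(
  rows="1 0.0002 0.0015 0 0 0 -0.0055;1 0.0002 0.0015 0 0 0 -0.0055;1 0.0002 0.0015 0 0 0 -0.0055;1 0.0002 0.0015 0 0 0 -0.0055;1 0.0002 0.0015 0 0 0 -0.0055;1 0.0002 0.0015 0 0 0 -0.0055",
)

```text
time: 13.67
tool_pos: [462.4, -40.0, 7.3]
ee_rot: [0.0, 0.82, 0.573, 0.0]
force: [-1.1, -0.7, 0.2]
gripper_width: 0.002
```

```bash
python3 - <<'E'
from h import *
rel([425.7,-26.9,6])
for n in("scene",):
    i=manip.camera_info(n);b=board(manip.capture(n),i);print(n,np.round(b[:5],3),heel(b))
E
```

```text
t 13.67 tcp [462.4 -40.    7.3] F [-1.1 -0.7  0.2] w 0.002 x_t [ 0.343  0.939 -0.   ]
shift tool [ -0.3 -39.    1.3]
scene [ 5.47437e+02  5.03750e+01  7.00820e+01  3.20137e+02 -3.25000e-01] [568.19037289 212.21844333]
```

The heel holds and the skew is 0.325 rad. I'll keep swinging in small steps.

drive_tool(
  rows="1 0.0001 0.0015 0 0 0 -0.0055;1 0.0001 0.0015 0 0 0 -0.0055;1 0.0001 0.0015 0 0 0 -0.0055;1 0.0001 0.0015 0 0 0 -0.0055;1 0.0001 0.0015 0 0 0 -0.0055;1 0.0001 0.0015 0 0 0 -0.0055;1 0.0001 0.0015 0 0 0 -0.0055;1 0.0001 0.0015 0 0 0 -0.0055",
)

```text
time: 14.38
tool_pos: [474.0, -43.2, 7.3]
ee_rot: [0.0, 0.807, 0.591, 0.0]
force: [-2.1, 0.0, -0.1]
gripper_width: -0.005
```

drive_tool(
  rows="1 0.0001 0.0015 0 0 0 -0.0055;1 0.0001 0.0015 0 0 0 -0.0055;1 0.0001 0.0015 0 0 0 -0.0055;1 0.0001 0.0015 0 0 0 -0.0055;1 0.0001 0.0015 0 0 0 -0.0055;1 0.0001 0.0015 0 0 0 -0.0055;1 0.0001 0.0015 0 0 0 -0.0055;1 0.0001 0.0015 0 0 0 -0.0055",
)

```text
time: 15.05
tool_pos: [485.2, -45.7, 7.3]
ee_rot: [-0.0, 0.794, 0.609, -0.0]
force: [-3.7, -1.6, 2.6]
gripper_width: 0.0
```

drive_tool(
  rows="1 0.0001 0.0015 0 0 0 -0.0055;1 0.0001 0.0015 0 0 0 -0.0055;1 0.0001 0.0015 0 0 0 -0.0055;1 0.0001 0.0015 0 0 0 -0.0055;1 0.0001 0.0015 0 0 0 -0.0055;1 0.0001 0.0015 0 0 0 -0.0055;1 0.0001 0.0015 0 0 0 -0.0055;1 0.0001 0.0015 0 0 0 -0.0055",
)

```text
time: 15.72
tool_pos: [497.3, -47.9, 7.2]
ee_rot: [-0.0, 0.78, 0.626, -0.0]
force: [-3.8, -1.7, -1.0]
gripper_width: -0.003
```

```bash
python3 - <<'E'
from h import *
rel([553,-60,7])
for n in("scene",):
    i=manip.camera_info(n);b=board(manip.capture(n),i);print(n,np.round(b[:5],3),heel(b))
E
```

```text
t 15.72 tcp [497.3 -47.9   7.2] F [-3.8 -1.7 -1. ] w -0.003 x_t [ 0.217  0.976 -0.   ]
shift tool [ 0.3 56.9  0.2]
scene [ 5.67730e+02  4.83440e+01  7.09550e+01  3.19878e+02 -1.85000e-01] [565.69114547 211.50007169]
```

drive_tool(
  rows="1 0.0002 0.0015 0 0 0 -0.0055;1 0.0002 0.0015 0 0 0 -0.0055;1 0.0002 0.0015 0 0 0 -0.0055;1 0.0002 0.0015 0 0 0 -0.0055;1 0.0002 0.0015 0 0 0 -0.0055;1 0.0002 0.0015 0 0 0 -0.0055;1 0.0002 0.0015 0 0 0 -0.0055;1 0.0002 0.0015 0 0 0 -0.0055;1 0.0002 0.0015 0 0 0 -0.0055;1 0.0002 0.0015 0 0 0 -0.0055",
)

```text
time: 16.6
tool_pos: [512.7, -48.8, 7.3]
ee_rot: [0.0, 0.762, 0.647, 0.0]
force: [-1.4, -1.2, -0.3]
gripper_width: 0.002
```

drive_tool(
  rows="1 0.0002 0.0015 0 0 0 -0.0055;1 0.0002 0.0015 0 0 0 -0.0055;1 0.0002 0.0015 0 0 0 -0.0055;1 0.0002 0.0015 0 0 0 -0.0055;1 0.0002 0.0015 0 0 0 -0.0055;1 0.0002 0.0015 0 0 0 -0.0055;1 0.0002 0.0015 0 0 0 -0.0055;1 0.0002 0.0015 0 0 0 -0.0055",
)

```text
time: 17.27
tool_pos: [524.8, -48.9, 7.3]
ee_rot: [0.0, 0.748, 0.664, -0.0]
force: [-1.8, -2.2, 0.4]
gripper_width: -0.0
```

drive_tool(
  rows="1 0.0002 0.0015 0 0 0 -0.0055;1 0.0002 0.0015 0 0 0 -0.0055;1 0.0002 0.0015 0 0 0 -0.0055;1 0.0002 0.0015 0 0 0 -0.0055;1 0.0002 0.0015 0 0 0 -0.0055;1 0.0002 0.0015 0 0 0 -0.0055",
)

```text
time: 17.77
tool_pos: [533.8, -48.7, 7.3]
ee_rot: [-0.0, 0.737, 0.676, -0.0]
force: [-1.5, -1.6, 1.0]
gripper_width: -0.0
```

```bash
python3 - <<'E'
from h import *
rel([555,-60,7])
for n in("scene",):
    i=manip.camera_info(n);b=board(manip.capture(n),i);print(n,np.round(b[:5],3),heel(b))
E
```

```text
t 17.77 tcp [533.8 -48.7   7.3] F [-1.5 -1.6  1. ] w -0.0 x_t [0.086 0.996 0.   ]
shift tool [-9.4 22.1  0.3]
scene [ 5.89586e+02  4.97940e+01  6.84340e+01  3.20683e+02 -5.20000e-02] [565.94867414 211.2417915 ]
```

drive_tool(
  rows="1 0.0001 0.001 0 0 0 -0.0036;1 0.0001 0.001 0 0 0 -0.0036;1 0.0001 0.001 0 0 0 -0.0036;1 0.0001 0.001 0 0 0 -0.0036;1 0.0001 0.001 0 0 0 -0.0036;1 0.0001 0.001 0 0 0 -0.0036;1 0.0001 0.001 0 0 0 -0.0036;1 0.0001 0.001 0 0 0 -0.0036",
)

```text
time: 18.48
tool_pos: [541.8, -48.5, 7.3]
ee_rot: [0.0, 0.727, 0.686, -0.0]
force: [-2.2, -0.8, 0.0]
gripper_width: 0.004
```

drive_tool(
  rows="1 0 0.001 0 0 0 -0.0036;1 0 0.001 0 0 0 -0.0036;1 0 0.001 0 0 0 -0.0036;1 0 0.001 0 0 0 -0.0036",
)

```text
time: 18.82
tool_pos: [545.8, -48.7, 7.3]
ee_rot: [-0.0, 0.722, 0.692, -0.0]
force: [-2.3, -1.3, 0.1]
gripper_width: -0.005
```

```bash
python3 - <<'E'
from h import *
rel([555,-60,7])
im=manip.capture("wrist");i=manip.camera_info("wrist")
cv2.imwrite("pics/w3b.png",cv2.resize(im,(800,600),interpolation=cv2.INTER_CUBIC))
i=manip.camera_info("scene");b=board(manip.capture("scene"),i);print(np.round(b[:5],3),heel(b))
E
```

```text
t 18.82 tcp [545.8 -48.7   7.3] F [-2.3 -1.3  0.1] w -0.005 x_t [ 0.043  0.999 -0.   ]
shift tool [-10.8   9.7   0.3]
[ 5.96824e+02  5.10620e+01  6.70540e+01  3.20469e+02 -9.00000e-03] [566.29228408 211.34838124]
```

View pics/w3b.png

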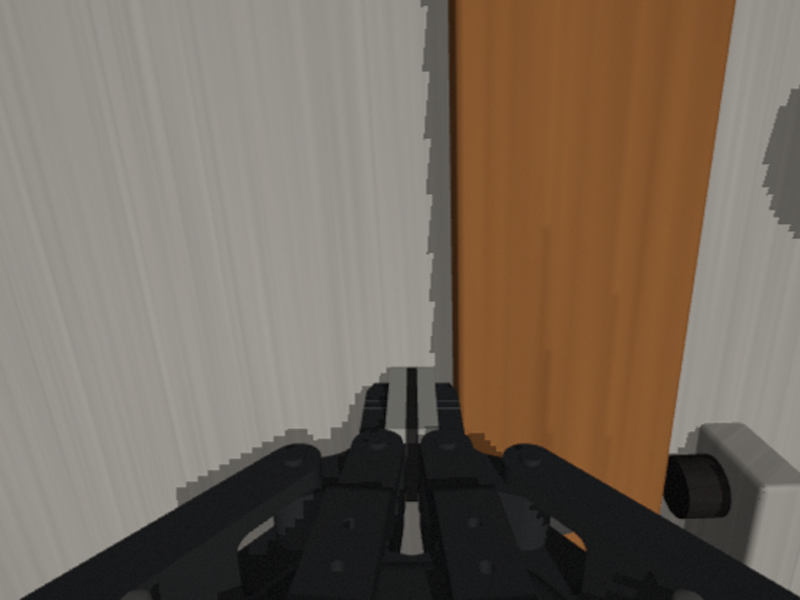

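The fingers bear on the front edge (455,400), and the rear edge is close to the bumper (670,485). From here I feel forward in sub-mm steps.

drive_tool(
  rows="1 0 0.0007 0 0 0 -0.0025;1 0 0.0007 0 0 0 -0.0025;1 0 0.0007 0 0 0 -0.0025;1 0 0.0007 0 0 0 -0.0025",
)

```text
time: 19.25
tool_pos: [548.3, -48.8, 7.3]
ee_rot: [-0.0, 0.719, 0.695, -0.0]
force: [-2.6, -2.4, 0.9]
gripper_width: 0.002
```

drive_tool(
  rows="1 0 0.0005 0 0 0 -0.002;1 0 0.0005 0 0 0 -0.002;1 0 0.0005 0 0 0 -0.002",
)

```text
time: 19.5
tool_pos: [549.4, -49.0, 7.2]
ee_rot: [-0.0, 0.717, 0.697, -0.0]
force: [-3.3, -2.9, 1.7]
gripper_width: -0.002
```

drive_tool(
  rows="1 0 0.0005 0 0 0 -0.002;1 0 0.0005 0 0 0 -0.002;1 0 0.0005 0 0 0 -0.002",
)

```text
time: 19.75
tool_pos: [551.6, -49.0, 7.2]
ee_rot: [0.0, 0.715, 0.699, 0.0]
force: [-3.1, -2.2, 0.4]
gripper_width: -0.001
```

drive_tool(
  rows="1 0 0.0005 0 0 0 -0.002;1 0 0.0005 0 0 0 -0.002;1 0 0 0 0 0 0",
)

```text
time: 20.0
tool_pos: [553.1, -48.8, 7.4]
ee_rot: [0.0, 0.713, 0.701, 0.0]
force: [-1.0, -1.5, -0.2]
gripper_width: 0.003
```

drive_tool(
  rows="1 0 0.0005 0 0 0 -0.001;1 0 0.0005 0 0 0 -0.001;1 0 0 0 0 0 0",
)

```text
time: 20.25
tool_pos: [553.2, -48.9, 7.3]
ee_rot: [-0.0, 0.713, 0.702, -0.0]
force: [-2.3, -1.7, 1.5]
gripper_width: -0.004
```

```bash
python3 - <<'E'
from h import *
rel([555,-60,7])
im=manip.capture("scene");i=manip.camera_info("scene");b=board(im,i);print(np.round(b[:5],3),heel(b))
p=proj(i,[[567,-100,25]])[0].astype(int);print(p)
a=np.vstack([cv2.resize(x[p[1]-30:p[1]+30,p[0]-40:p[0]+40],None,fx=5,fy=5,interpolation=cv2.INTER_CUBIC) for x in (im,)])
t=manip.capture("top");p=proj(manip.camera_info("top"),[[567,-100,25]])[0].astype(int)
a=np.hstack([a,cv2.resize(t[p[1]-30:p[1]+30,p[0]-40:p[0]+40],None,fx=5,fy=5,interpolation=cv2.INTER_CUBIC)])
cv2.imwrite("pics/c4.png",a)
E
```

```text
t 20.25 tcp [553.2 -48.9   7.3] F [-2.3 -1.7  1.5] w -0.004 x_t [0.016 1.    0.   ]
shift tool [-11.1   2.    0.3]
[6.00743e+02 5.03050e+01 6.68140e+01 3.20485e+02 2.40000e-02] [564.92586061 209.49449029]
[216 285]
```

View pics/c4.png

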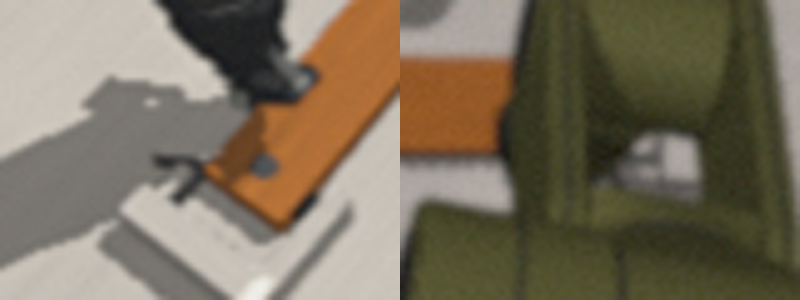

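Scene crop: the free end's front corner (210,165) is at the catch nose (180,170), and the nose isn't clearly in front yet. Rear edge is at the bumper. I'll feel on.

drive_tool(
  rows="1 0.0002 0.0005 0 0 0 -0.001;1 0.0002 0.0005 0 0 0 -0.001;1 0 0 0 0 0 0",
)

```text
time: 20.6
tool_pos: [553.4, -48.7, 7.2]
ee_rot: [-0.001, 0.712, 0.702, -0.001]
force: [-5.9, -2.4, 2.4]
gripper_width: -0.002
```

drive_tool(
  rows="1 0.0002 0.0005 0 0 0 -0.001;1 0.0002 0.0005 0 0 0 -0.001;1 0 0 0 0 0 0",
)

```text
time: 20.85
tool_pos: [553.7, -48.5, 7.1]
ee_rot: [-0.001, 0.711, 0.703, -0.001]
force: [-5.7, -3.3, 2.8]
gripper_width: 0.002
```

drive_tool(
  rows="1 0.0002 0.0005 0 0 0 -0.001;1 0.0002 0.0005 0 0 0 -0.001;1 0 0 0 0 0 0",
)

```text
time: 21.1
tool_pos: [554.0, -48.2, 7.0]
ee_rot: [-0.001, 0.71, 0.704, -0.002]
force: [-7.6, -4.0, 3.5]
gripper_width: -0.002
```

```bash
python3 - <<'E'
from h import *
rel([555,-60,7])
im=manip.capture("scene");i=manip.camera_info("scene");b=board(im,i);print(np.round(b[:5],3),heel(b))
p=[216,285]
im0=cv2.imread("pics/scene0.png")
a=np.hstack([cv2.resize(x[p[1]-30:p[1]+30,p[0]-40:p[0]+40],None,fx=5,fy=5,interpolation=cv2.INTER_CUBIC) for x in (im,im0)])
cv2.imwrite("pics/c5.png",a)
E
```

```text
t 21.1 tcp [554.  -48.2   7. ] F [-7.6 -4.   3.5] w -0.002 x_t [ 0.009  1.    -0.001]
shift tool [-11.7   1.1  -0. ]
[6.00922e+02 5.03010e+01 6.78430e+01 3.20579e+02 2.70000e-02] [564.59071074 209.3730828 ]
```

View pics/c5.png

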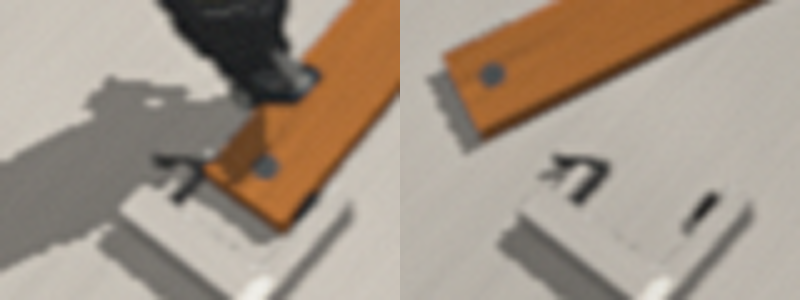

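```bash
python3 - <<'E'
from h import *
im=manip.capture("scene");im0=cv2.imread("pics/scene0.png")
f=lambda x:cv2.resize(cv2.cvtColor(x,cv2.COLOR_BGR2GRAY)[255:315,176:256],None,fx=5,fy=5,interpolation=cv2.INTER_CUBIC)
A,B=f(im),f(im0)
for (y0,y1,x0,x1) in((145,205,150,200),(150,180,150,195)):
    r=cv2.matchTemplate(A,B[y0:y1,x0:x1],cv2.TM_CCOEFF_NORMED);_,v,_,l=cv2.minMaxLoc(r);print(v,np.array(l)-[x0,y0],r[y0,x0])
i=manip.camera_info("scene");p=proj(i,[[567,-100,20],[567,-108,20]]);print("8mm aside, crop px",(p[1]-p[0])*5)
print(manip.sense()["force"])
E
```

```text
0.8196414709091187 [ 2 -1] 0.7996873
0.8939032554626465 [ 1 -1] 0.88773894
8mm aside, crop px [-8.44986834  9.23648062]
[-6.52857178 -4.07737644  2.99964181]
```

The catch nose is back at its start position (shift ≈ 0 against (-8,+9) px if held aside), and the force dip at 20.0 s fits a snap. I'll back away, lift and check.

drive_tool(
  rows="1 0 -0.002 0 0 0 0;1 0 -0.003 0 0 0 0;1 0 -0.005 0 0 0 0;1 0 -0.015 0 0 0 0;1 0 -0.02 0 0 0 0;1 0 0 -0.03 0 0 0;1 0 0 -0.04 0 0 0;1 0 0 -0.04 0 0 0;1 0 0 -0.04 0 0 0;1 0 0 -0.03 0 0 0;1 0 0 0 0 0 0;1 0 0 0 0 0 0",
)

```text
time: 22.2
tool_pos: [514.0, -47.4, 190.1]
ee_rot: [0.003, 0.71, 0.704, 0.003]
force: [-0.8, 0.3, -1.6]
gripper_width: 0.0
```

```bash
python3 - <<'E'
from h import *
rel([470,30,230])
im=manip.capture("wrist")
b=board(manip.capture("scene"),manip.camera_info("scene"));print("s",np.round(b[:5],3),heel(b))
cv2.imwrite("pics/w5.png",cv2.resize(im,(800,600),interpolation=cv2.INTER_CUBIC))
E
```

```text
t 22.2 tcp [514.  -47.4 190.1] F [-0.8  0.3 -1.6] w 0.0 x_t [ 0.01   1.    -0.001]
shift tool [ 76.9 -44.5 -40.3]
s [6.01596e+02 5.03140e+01 6.58780e+01 3.20647e+02 3.00000e-02] [564.87930446 209.29740356]
```

View pics/w5.png

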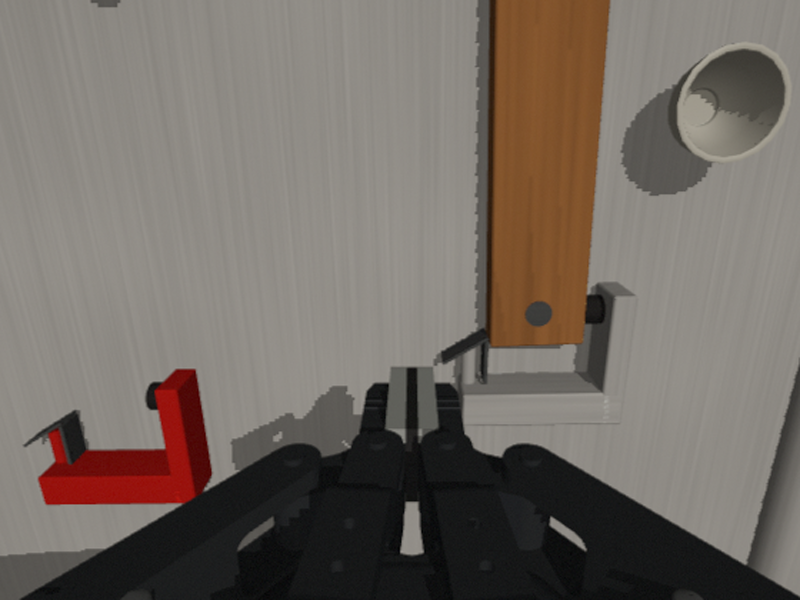

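The nose (487,330) is out in front of the board's front edge at its end corner (490,345), and the bumper (595,308) touches the rear edge. One look at the heel remains.

drive_tool(
  rows="1 0.03 0 0 0 0 0;1 0.03 0 0 0 0 0;1 0.03 0 0 0 0 0;1 0.03 0 0 0 0 0;1 0.03 -0.01 0 0 0 0;1 0 0 0 0 0 0;1 0 0 0 0 0 0",
)

```text
time: 22.88
tool_pos: [501.3, 104.0, 185.2]
ee_rot: [-0.001, 0.709, 0.705, -0.002]
force: [0.1, -0.8, 0.0]
gripper_width: 0.002
```

```bash
python3 - <<'E'
from h import *
rel([470,30,230])
i=manip.camera_info("wrist");im=manip.capture("wrist");np.save("w6E.npy",i["extrinsics"])
b=board(im,i);print(np.round(b[:5],3))
cv2.imwrite("pics/w6.png",cv2.resize(im[:300],(800,429),interpolation=cv2.INTER_CUBIC))
E
```

```text
t 22.88 tcp [501.3 104.  185.2] F [ 0.1 -0.8  0. ] w 0.002 x_t [ 0.006  1.    -0.001]
shift tool [-74.3 -31.  -44.6]
[5.93067e+02 7.92790e+01 6.59310e+01 2.64062e+02 2.50000e-02]
```

View pics/w6.png

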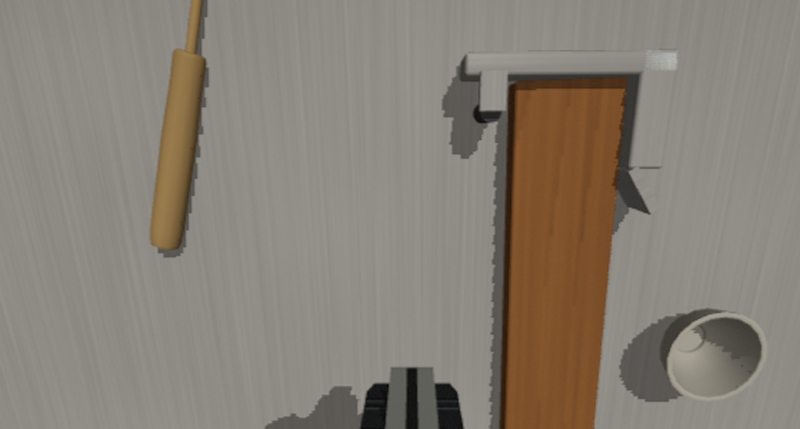

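```bash
python3 - <<'E'
from h import *
i=dict(manip.camera_info("wrist"));i["extrinsics"]=np.load("w6E.npy");f=.7
for nm,p,z in [("wall L",(515,77),36),("wall R",(625,74),36),("heel L",(515,83),24),("heel R",(625,79),24),("block face",(640,110),36)]:
    print(nm,ray(i,np.array(p)*f,z).round(1))
h=manip.sense();im=cv2.imread("pics/w6.png")
print(im[70:96:2,570].tolist())
E
```

```text
wall L [[557.5 211.2  36. ]]
wall R [[616.8 212.2  36. ]]
heel L [[559.9 209.1  24. ]]
heel R [[621.9 210.8  24. ]]
block face [[627.4 193.9  36. ]]
[[130, 135, 139], [107, 112, 116], [69, 72, 75], [51, 53, 55], [44, 50, 58], [25, 44, 69], [22, 44, 72], [22, 44, 72], [21, 44, 73], [29, 56, 90], [39, 76, 120], [40, 77, 120], [41, 78, 121]]
```

The heel end is within about 2 mm of the end wall, between the post and the back block, and the arm is clear. I'm handing in.

```bash
python3 -c "
from plant import manip
print(manip.sign_off())"
```

```text
the job is handed in; nothing more can be done
None
```

The board is parked in its holder with the catch snapped out in front of it, and I handed the job in at about 23 s.

**What I did:** I slid the board lengthwise until the heel met the end wall, felt as a rise to about 8.6 N. I then swung it back with closed fingers near the free end. The force dipped as the catch passed. The highest reading when pushing on was about 9 N, below the 15 N limit. Then I backed off and lifted clear.

**Last checks:**
- **Catch:** after I withdrew, the wrist picture shows the nose out in front of the front edge. Before that, the nose had matched its rest position in the scene camera.
- **Board:** the rear edge is on the bumper, and the board lies about 0.03 rad from the parked direction.
- **Heel:** it sits in the pocket between the post and the back block. The measured gap to the end wall is about 1.5–2 mm, within about 1 px plus calibration error. The front corner reads about 1.5 mm farther out than the rear one because of the tilt, so contact with the wall is not confirmed to the millimetre.
- **Other objects:** I never pushed or reached near them. The bowl and spoon look undisturbed in the last pictures; I did not re-measure the mug, ladle or sieve.

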